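Sort two tagged lamps, then hold the contact tester's spring slide at its mark

ROBOT

A 7-joint arm with a two-finger parallel gripper is mounted at the origin on the work surface. World frame = base frame: x ahead of the robot, y to its left, z up, the work surface at z = 0. Lengths are in m, angles in rad, forces in N, time in s.
With the tool pointing down it reaches from about 0.425 to 0.925 m from the base axis. Payload 6.8 kg.
Tool frame: the origin (TCP) lies between the finger pads; the fingertips stand r.tips_ahead ahead of it and the grasp point (between the pads) lies 5 mm behind it (r.tips_ahead is the distance from the TCP to the fingertips, in m); z points along the fingers, y is the line along which they close (so a half turn about z gives the same grasp; the last joint's range is limited). The gripper opens to 85 mm and grips with 20 to 120 N. Pads are 22 mm wide; open, the fingers measure 114 mm over their backs; the gripper's body (76 mm by 85 mm) begins 54 mm behind the grasp point. The pads swing forward as they close: fully open they stand 13 mm farther back than shut.
Start: joints at [-1.381, 0.477, 0.022, 1.555, -0.011, 1.109, -0.083], TCP at [0.198, 0.645, 0.209] pointing down, gripper open.
Joint ranges: [-2.96, 2.96], [-0.34, 2.1], [-1.41, 1.46], [0.24, 2.44], [-1.37, 4.51], [0.17, 1.92], [-2.96, 2.96]. Speed limits (rad/s): [2.39, 2.39, 3.14, 3.14, 3.14, 3.14, 3.14].

INTERFACE

Orientations are given as a rotation vector (axis times angle).
In Python, from bench import r gives the robot as it stands.
- The arm moves only by the tool move_arm, never from a script. Its argument "rows" is one flat list of numbers, 4 for each row, row after row: the shift along the tool's x, y, z in cm, then the turn about the tool's z in degrees. In form: [tx, ty, tz, twist, tx, ty, tz, twist, ...]. A call has 1 to 10 rows; each row is the pose to reach, as a shift and turn from the pose commanded when the call began, along the tool's axes at that moment; what a row does not reach only later rows make up. A row lasts 1/8 s, in which the tool goes at most 62.5 mm and 10.7 degrees, less where a joint would pass 70% of its speed; a pose out of reach is approached as far as the arm can. A call with a gripper value outside its range is refused whole. "fingers" is the opening, from 0 (shut) to 1 (fully open), set as the call begins (left out, the last holds). The fingers move at their own pace and stop on an object; "newtons" is the grip in N (left out, the last holds). Time passes only in rows, so rows that repeat a pose let the fingers close. It gives the time, the measured TCP pose, the force, the opening and the grip force at its end, in the units of the state.
- r.get_obs(): the state, without advancing time (a new reading comes with each control period).
- r.grab_frame(name): name is "side" or "top" or "wrist"; returns the picture (480x640x3 uint8, blue, green, red); there is no depth.
- r.camera_params(name): a dict with "fx", "fy", "cx", "cy" (pixels), "world_from_camera" (4x4, takes a point from camera to world coordinates). Camera axes: x right, y down, z forward; pixel columns grow to the right and rows downward; lengths in m; the calibration is good to about 2 mm. A picture is of the moment at which its call begins: read the wrist's pose just before it. camera_params takes no time and is no camera call; for the wrist camera it gives the pose at the moment of the call.
- r.hand_in(): hands the job in; it is judged then, once.
The state is a dict: "clock": time; "joints": joint angles; "qvel": joint speeds; "tau": joint torques, N m; "tcp_pos": TCP position; "orientation": TCP orientation; "contact_force": force on the tool from outside, world axes, zero at the start; "moment": the same for the moment, N m; "grip_width": finger opening in m; "gripper_force": force on a finger pad.
Only numpy, scipy, OpenCV 4.12 (cv2) and the standard library are available. Lean on these libraries where they do the work, as an engineer would, in place of code of your own. Each camera call takes 0.05 s, during which the arm holds its last target. There are 200 camera calls.

TASK

Set the amber lamp with the green tag flat into the green nest on the contact tester and the one with the red tag flat into the red reject nest (either way round; lower them in, do not drop them). Then grip the tester's black spring-loaded handle, pull it out until its white line and pointer line up with the yellow mark, and finish while still holding it there, because it springs back if let go. Leave the other things on the table where they are.

Things in the scene. Friction and masses are not known exactly. Their poses are not given: they have to be found in the camera images.
- lamp_green: lamp module: black housing 90 mm (its x) x 44 mm (y) x 14 mm high, 43 mm wide amber lens on it, 42 mm high in all, about 140 g; on top a flat white label with a green tag, 34 x 26 mm. The same both ways round. Origin: centre of its underside, z up. Starts flat on the table in any of three spots (the lamps and the reject nest trade places). Belongs in the green nest.
- lamp_red: lamp module: black housing 90 mm (its x) x 44 mm (y) x 14 mm high, 43 mm wide amber lens on it, 42 mm high in all, about 140 g; on top a flat white label with a red tag, 34 x 26 mm. The same both ways round. Origin: centre of its underside, z up. Starts flat on the table in any of three spots (the lamps and the reject nest trade places). Belongs in the red nest.
- jig: contact tester, fixed: aluminium plate 240 mm (x) x 220 mm (y) x 12 mm, origin at the centre of its underside; its front (-x) edge faces roughly towards the robot, y to its left, z up. Left half (+y): green pass nest. Right half: the spring slide between low rails, with a low grey spring housing (top 32 mm above the table) behind it.
- pass_floor (a point): centre of the floor of the green pass nest, 16 mm above the table, axes as the tester's. The pocket is 102 mm (x) x 56 mm (y) inside; its green walls are 6 mm thick and rise 12 mm above this floor.
- reject_floor (a point): centre of the floor of the separate red reject nest, 4 mm above the table; the nest is fixed to the table. Pocket 102 mm (its x) x 56 mm (its y) inside; its red walls are 6 mm thick and rise 12 mm above this floor.
- slide_grip (a point): grip point: centre of the slide's upright black handle, 60 mm above the table. The handle: plate 14 mm thick (tester's x), 46 mm wide (y), 27 to 73 mm above the table, on a carriage 64 mm long; white line along its top, low white pointer on its right side, both on its centre plane. Pinch it front and back from above: over 30 mm free before and behind it, and all around it above 32 mm height.
- slide (a joint): how far the slide is pulled out, m: 0 fully in (where its spring holds it at the start), at most 0.09; it grows as the handle moves along the tester's -x. The spring pulls it back with about 3 N at 0 and 60 N/m more.
- mark: yellow mark: upright plate 5 mm (x) x 16 mm (y) x 16 mm high on the tester, 46 mm to the right of the slide's centre line; fixed, but elsewhere each time, 40 to 75 mm before the handle's rest. Origin at the centre of its underside, axes as the tester's. The slide is at the mark when slide_grip and this origin have the same position along the tester's x.
- bulb_jar: bystander, to be left alone: closed glass jar of bulbs, 56 mm across, 70 mm tall. Origin at the centre of its underside.
- screwdriver: bystander, to be left alone: screwdriver lying flat near the right front of the area.
- horn_ring: bystander, to be left alone: chrome ring lying flat, 80 mm outside diameter, 9 mm thick. Origin at the centre of its underside.
- hub_cap: bystander, to be left alone: small domed chrome cap, 68 mm across, 21 mm tall. Origin at the centre of its underside.
- relay: bystander, to be left alone: black relay block 30 x 30 x 26 mm. Origin at the centre of its underside.
- polish_tin: bystander, to be left alone: blue-banded tin, 66 mm across, 45 mm tall. Origin at the centre of its underside.
Things that resemble listed ones, but are neither listed nor needed, are in the scene too. Leave any pink look-alike of the lamp_red alone. What is shaped like the part that bears reject_floor but brown is not meant.

How it is judged:
On the way:
1. both lamps sit flat in their own nests, let go, with the slide still in (x of lamp_green in the frame of pass_floor between -0.009 and 0.009 m and y of lamp_green in the frame of pass_floor between -0.009 and 0.009 m and z of lamp_green in the frame of pass_floor between -0.004 and 0.004 m and angle between each of lamp_green, lamp_red's own z axis and vertical below 0.1 rad and contact force between each of lamp_green, lamp_red and the fingers below 0.1 N and linear speed of each of lamp_green, lamp_red below 0.03 m/s and x of lamp_red in the frame of reject_floor between -0.009 and 0.009 m and y of lamp_red in the frame of reject_floor between -0.009 and 0.009 m and z of lamp_red in the frame of reject_floor between -0.004 and 0.004 m and value of joint slide below 0.01 m), for 0.2 s.
At the end, for the whole second after the job is handed in: Both lamps sit flat in their own nests (within 9 mm of the nest's centre along each axis, 4 mm in height, 0.1 rad of level), released and at rest, and the slide is held still by the fingers (over 2 N) with its centre within 6 mm of the yellow mark along the pull (x of lamp_green in the frame of pass_floor between -0.009 and 0.009 m and y of lamp_green in the frame of pass_floor between -0.009 and 0.009 m and z of lamp_green in the frame of pass_floor between -0.004 and 0.004 m and angle between each of lamp_green, lamp_red's own z axis and vertical below 0.1 rad and contact force between each of lamp_green, lamp_red and the fingers below 0.1 N and linear speed of each of lamp_green, lamp_red below 0.03 m/s and x of lamp_red in the frame of reject_floor between -0.009 and 0.009 m and y of lamp_red in the frame of reject_floor between -0.009 and 0.009 m and z of lamp_red in the frame of reject_floor between -0.004 and 0.004 m and x of slide_grip in the frame of mark between -0.006 and 0.006 m and velocity of joint slide between -0.01 and 0.01 m/s and contact force between the fingers and jig above 2 N); the arm keeps its last pose, push and grip.
It fails at once if a bystander (jar, screwdriver, ring, cap, relay or tin) is moved by more than 30 mm (distance of any of bulb_jar, screwdriver, horn_ring, hub_cap, relay, polish_tin from where it was at the start of the episode above 0.03 m).
It fails at once if a lamp is dropped (moves faster than 0.75 m/s out of the fingers) ((linear speed of lamp_green above 0.75 m/s and contact force between lamp_green and the fingers below 0.05 N) or (linear speed of lamp_red above 0.75 m/s and contact force between lamp_red and the fingers below 0.05 N)).
It also fails if it takes over 67 s, if anything falls off the work surface, if the arm or the gripper's body presses on something with over 40 N, if the wrist force passes 120 N, or if a joint passes its speed limit or range.

## Working session

There is one attempt and no reset: what is moved stays moved. The work goes in short steps, Python scripts to look and compute and a tool call to move; the robot and the scene stay as the last step left them, time stands still between calls to the robot, and variables do not carry over. Pictures are saved under pics/ and viewed, at most 10 in all, crops included, and the job is handed in when it is done.

Besides the shell and the picture viewer there is one more tool, called in YAML: its name, and indented under it one key for each argument. move_arm: Moves the arm, as the interface text tells. Its arguments: {"type":"object","properties":{"rows":{"type":"array"},"fingers":{"type":"number"},"newtons":{"type":"number"}},"required":["rows"]}

```bash
mkdir -p pics
python3 - <<'E'
from bench import r
import cv2
for n in ["top","side"]:
    cv2.imwrite(f"pics/{n}0.png",r.grab_frame(n)); p=r.camera_params(n); print(n,p["fx"],p["fy"],p["cx"],p["cy"]); print(p["world_from_camera"].round(4) if hasattr(p["world_from_camera"],'round') else p["world_from_camera"])
print(r.get_obs()); print(r.tips_ahead)
E
```

```text
top 601.5019626371485 601.5019626371485 316.6231622340374 249.26626776565593
[[-3.0000e-04 -9.8470e-01  1.7440e-01  3.2510e-01]
 [-1.0000e+00  1.7000e-03  7.6000e-03  4.3400e-02]
 [-7.7000e-03 -1.7430e-01 -9.8470e-01  1.3479e+00]
 [ 0.0000e+00  0.0000e+00  0.0000e+00  1.0000e+00]]
side 585.5422042207717 585.5422042207717 320.55098261187305 240.36140132973162
[[ 0.9879 -0.0719  0.1376  0.3943]
 [-0.1541 -0.5579  0.8155 -0.983 ]
 [ 0.0181 -0.8268 -0.5622  0.7921]
 [ 0.      0.      0.      1.    ]]
{'clock': 0.1, 'joints': array([-1.38108363,  0.47775958,  0.02238657,  1.55636291, -0.01150081,
        1.10931502, -0.08309451]), 'qvel': array([ 0.00061782, -0.00148875, -0.00110601, -0.00277818, -0.00209136,
       -0.00099181, -0.00016863]), 'tau': array([ 4.15622868e-03, -5.97762001e+01,  1.61346562e+00, -2.81952006e+01,
        1.28868016e-02,  4.96208319e-03,  3.44704574e-05]), 'tcp_pos': array([0.19793438, 0.64471506, 0.20799122]), 'orientation': array([-4.66081539e-01, -3.10671503e+00,  2.69005193e-03]), 'contact_force': array([ 1.45156049,  0.4259947 , -0.01247202]), 'moment': array([-0.00114329, -0.01234969,  0.0383661 ]), 'gripper_force': 0.0, 'grip_width': 0.08533365457241487}
0.014
```

View pics/top0.png

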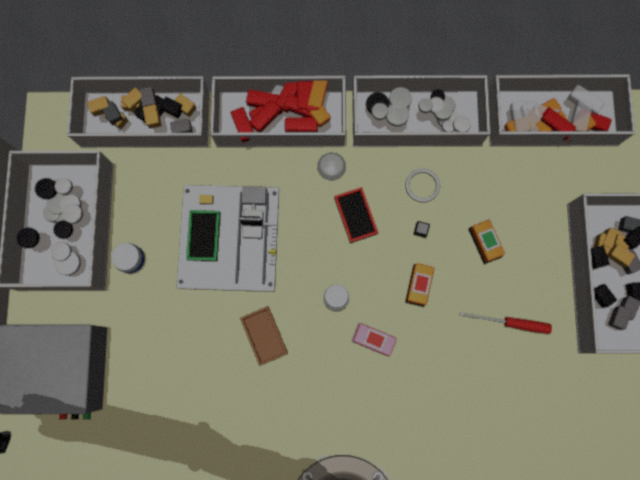

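View pics/side0.png

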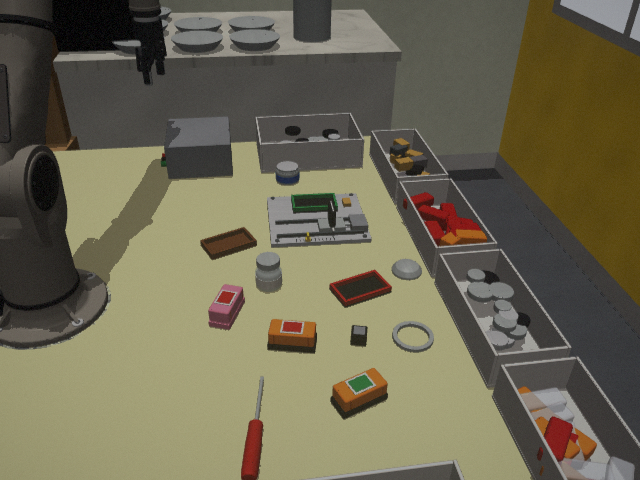

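The top view shows the green lamp at about (488,241), the red lamp (421,285) and a pink decoy (375,340). The red nest is at (357,215), with a brown decoy at (264,336). The tester is at (229,237), with the green nest at (204,236), the handle at (252,215) and the yellow mark near (272,252).

```bash
cat > h.py <<'E'
from bench import r
import cv2, numpy as np
from scipy.spatial.transform import Rotation as R
HUE={'green':[(45,85)],'red':[(0,6),(174,180)],'amber':[(10,22)],'yellow':[(20,32)]}
def mask(im,c,s=140,v=50):
    h=cv2.cvtColor(im,cv2.COLOR_BGR2HSV); m=0
    for a,b in HUE[c]: m=m|cv2.inRange(h,(a,s,v),(b,255,255))
    return m
def ray(p,uv,z):
    T=np.array(p["world_from_camera"]); uv=np.atleast_2d(uv).astype(float)
    d=np.c_[(uv[:,0]-p["cx"])/p["fx"],(uv[:,1]-p["cy"])/p["fy"],np.ones(len(uv))]@T[:3,:3].T
    return T[:3,3]+d*((z-T[2,3])/d[:,2])[:,None]
def rect(p,cnt,z):
    """min-area rectangle of a contour cast on height z: centre mm, sizes mm, angle deg of long side"""
    w=(ray(p,cnt.reshape(-1,2),z)[:,:2]*1000).astype(np.float32)
    b=cv2.boxPoints(cv2.minAreaRect(w)); e=[b[1]-b[0],b[2]-b[1]]; e.sort(key=lambda q:-np.hypot(*q))
    return b.mean(0).round(1),[round(float(np.hypot(*q)),1) for q in e],round(float(np.degrees(np.arctan2(e[0][1],e[0][0]))%180),1)
def blobs(p,im,c,z,amin=30,win=None,**k):
    m=mask(im,c,**k)
    for q in sorted(cv2.findContours(m,cv2.RETR_EXTERNAL,cv2.CHAIN_APPROX_NONE)[0],key=cv2.contourArea,reverse=True):
        x,y,w,h=cv2.boundingRect(q)
        if cv2.contourArea(q)>=amin and (win is None or (win[0]<x+w/2<win[2] and win[1]<y+h/2<win[3])):
            print(c,'px',(x,y,w,h),'rect',*rect(p,q,z))
def tool():
    o=r.get_obs(); M=R.from_rotvec(o["orientation"]).as_matrix()
    print('t',round(o["clock"],2),'tcp',o["tcp_pos"].round(4),'x',M[:,0].round(3),'y',M[:,1].round(3),'yang',round(float(np.degrees(np.arctan2(M[1,1],M[0,1]))),2),'w',round(float(o["grip_width"]),4),'F',o["contact_force"].round(1),'j',o["joints"].round(2))
    return o["tcp_pos"],M
def shift(target,yang=None):
    """cm shift in tool axes to a world point, and twist (deg) bringing tool y to yang (mod 180)"""
    t,M=tool(); d=M.T@(np.array(target)-t)*100
    tw=None
    if yang is not None:
        c=np.degrees(np.arctan2(M[1,1],M[0,1])); dd=(yang-c+90)%180-90; tw=round(-dd,1)
    print('shift cm',d.round(2),'twist',tw)
E
python3 - <<'E'
from h import *
p=r.camera_params("top"); im=cv2.imread("pics/top0.png")
W=(170,150,560,370)
for z in (.042,.028): blobs(p,im,'green',z,win=W)
for z in (.042,.016): blobs(p,im,'red',z,win=W,s=120)
blobs(p,im,'amber',.042,win=W); blobs(p,im,'yellow',.02,amin=4,win=W)
p2=r.camera_params("wrist"); print(np.array(p2["world_from_camera"]).round(3),p2["fx"])
tool()
E
```

```text
green px (484, 233, 11, 13) rect [ 578.6 -326.5] [26.5, 17.5] 18.8
green px (484, 233, 11, 13) rect [ 581.3 -330.5] [26.8, 17.7] 18.8
red px (335, 188, 43, 54) rect [635.3 -33.4] [110.6, 65.3] 18.6
red px (505, 318, 46, 16) rect [ 390.  -400.4] [96.9, 21.5] 81.2
red px (367, 332, 17, 15) rect [360.4 -71.5] [30.4, 22.7] 67.0
red px (415, 276, 13, 15) rect [ 480.9 -174.4] [30.5, 22.7] 165.7
red px (335, 188, 43, 54) rect [641.4 -35. ] [112.8, 66.6] 18.6
red px (505, 318, 46, 16) rect [ 391.3 -409.2] [98.9, 21.9] 81.2
red px (367, 332, 17, 15) rect [361.1 -73.8] [31.0, 23.2] 67.0
red px (415, 276, 13, 15) rect [ 484.  -178.7] [31.1, 23.2] 165.7
amber px (471, 220, 33, 42) rect [ 574.9 -322.6] [85.1, 47.3] 21.4
amber px (407, 264, 27, 42) rect [ 478.9 -171.3] [86.8, 43.2] 166.2
yellow px (410, 291, 17, 12) rect [ 452.8 -169.6] [35.1, 17.8] 74.3
yellow px (416, 265, 16, 10) rect [ 514.5 -184.6] [34.3, 14.8] 75.6
yellow px (487, 251, 10, 7) rect [ 551.8 -337.1] [17.8, 12.9] 121.2
yellow px (271, 251, 4, 3) rect [554.1 152.5] [6.8, 4.5] 89.9
yellow px (476, 226, 8, 5) rect [ 608.2 -313.2] [15.9, 9.2] 89.9
[[ 0.292  0.922  0.255  0.133]
 [ 0.956 -0.281 -0.078  0.665]
 [-0.001  0.266 -0.964  0.373]
 [ 0.     0.     0.     1.   ]] 366.68719744508263
t 0.1 tcp [0.1979 0.6447 0.208 ] x [-0.956  0.293 -0.   ] y [ 0.293  0.956 -0.002] yang 72.94 w 0.0853 F [ 1.5  0.4 -0. ] j [-1.38  0.48  0.02  1.56 -0.01  1.11 -0.08]
```

move_arm:
  rows: [-54, -45.7, 0, -17, -54, -45.7, 0, -17, -54, -45.7, 0, -17, -54, -45.7, 0, -17, -54, -45.7, 0, -17, -54, -45.7, 0, -17, -54, -45.7, 0, -17, -54, -45.7, 0, -17, -54, -45.7, 0, -17, -54, -45.7, 0, -17]
  fingers: 1

```text
clock: 1.35
tcp_pos: [0.5363, 0.1176, 0.2088]
orientation: [-0.001, -3.141, -0.0]
contact_force: [0.3, 0.6, 0.3]
grip_width: 0.0852
gripper_force: 0.0
```

move_arm:
  rows: [0, 0, 0, 0, 0, 0, 0, 0, 0, 0, 0, 0]

```text
clock: 1.72
tcp_pos: [0.5348, 0.1212, 0.2087]
orientation: [0.003, -3.141, -0.001]
contact_force: [-0.2, 0.5, 0.9]
grip_width: 0.0853
gripper_force: 0.0
```

Run:
```python
from h import *
p=r.camera_params("wrist"); im=r.grab_frame("wrist"); cv2.imwrite("pics/w1.png",im); np.save("p1.npy",p,allow_pickle=True)
blobs(p,im,'green',.028); blobs(p,im,'red',.016,s=120); blobs(p,im,'yellow',.028,amin=10)
tool()
```

```text
green px (466, 210, 84, 108) rect [591.3 309.7] [113.3, 67.5] 178.1
red px (119, 248, 80, 77) rect [620.3 -40.9] [69.3, 67.6] 18.8
red px (50, 0, 47, 21) rect [363.1 -88.5] [39.7, 15.3] 90.2
red px (109, 0, 38, 49) rect [375.4 -39.5] [46.1, 19.9] 139.2
red px (207, 313, 14, 32) rect [670.    9.9] [37.7, 14.0] 174.0
red px (140, 6, 17, 48) rect [378.8 -26.4] [40.5, 5.7] 158.2
yellow px (343, 221, 18, 13) rect [552.2 154.9] [16.5, 12.0] 90.2
yellow px (492, 327, 13, 14) rect [665.6 313.4] [19.7, 8.8] 45.8
t 1.77 tcp [0.5349 0.1211 0.2087] x [-1.    -0.002  0.001] y [-0.002  1.     0.001] yang 90.11 w 0.085 F [ 0.   0.1 -0.1] j [-0.53  0.27  0.23  1.87 -0.07  1.01  1.31]
```

View pics/w1.png

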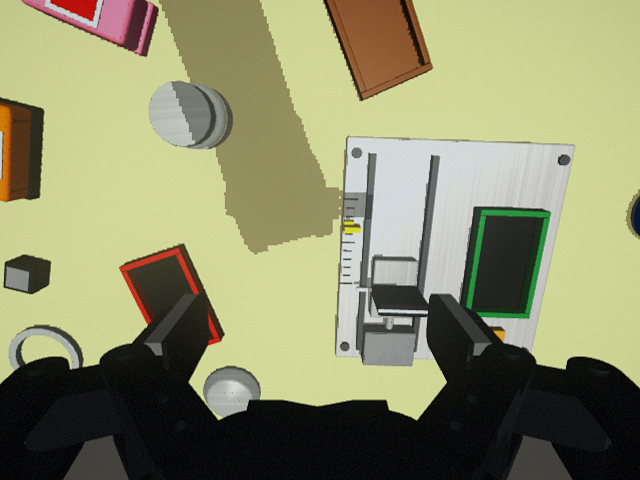

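The wrist view shows the green nest clearly at about (507,263), the yellow mark at (351,227), the handle at about (398,300), and the red nest partly hidden behind a finger at (170,295).

move_arm:
  rows: [-6.5, -37, 0, -10, -6.5, -37, 0, -20, -6.5, -37, 0, -20, -6.5, -37, 0, -20, -6.5, -37, 0, -20, -6.5, -37, 0, -20, -6.5, -37, 0, -20, -6.5, -37, 0, -20, -6.5, -37, 0, -20, -6.5, -37, 0, -20]

```text
clock: 3.02
tcp_pos: [0.6007, -0.2485, 0.209]
orientation: [-0.548, 3.093, 0.001]
contact_force: [-0.5, -1.2, -0.3]
grip_width: 0.0855
gripper_force: 0.0
```

Run:
```python
from h import *
p=r.camera_params("wrist"); im=r.grab_frame("wrist"); cv2.imwrite("pics/w2.png",im)
blobs(p,im,'green',.042); blobs(p,im,'red',.042,s=120); blobs(p,im,'amber',.042,amin=100)
blobs(p,im,'red',.016,s=120,amin=200)
shift([.5786,-.3265,.12],110)
```

```text
green px (228, 139, 29, 34) rect [ 575.9 -327.1] [28.5, 24.8] 20.2
red px (424, 86, 48, 51) rect [ 479.9 -173.4] [34.0, 26.2] 165.8
red px (460, 257, 71, 89) rect [626.4 -55.1] [94.5, 62.8] 18.8
red px (604, 0, 36, 38) rect [360.9 -71.3] [34.1, 22.2] 67.8
red px (0, 351, 28, 33) rect [ 866.7 -487.1] [39.7, 27.2] 7.2
red px (588, 54, 21, 22) rect [403.4 -70.6] [17.3, 14.7] 46.9
red px (605, 60, 25, 12) rect [398.5 -56.5] [19.5, 6.9] 122.9
red px (568, 35, 21, 22) rect [394.2 -95.4] [22.5, 7.4] 69.7
amber px (394, 54, 102, 112) rect [ 481.4 -176.8] [86.8, 46.8] 166.3
amber px (217, 107, 57, 99) rect [ 576.6 -324.2] [84.7, 45.6] 21.4
amber px (457, 255, 50, 48) rect [602.7 -89.5] [61.6, 33.1] 159.0
red px (424, 86, 48, 51) rect [ 475.4 -165.6] [36.7, 28.3] 165.8
red px (460, 257, 71, 89) rect [633.5 -38.1] [101.9, 67.7] 18.8
red px (604, 0, 36, 38) rect [347.1 -55.6] [36.8, 23.9] 67.8
red px (0, 351, 28, 33) rect [ 892.6 -504. ] [42.9, 29.3] 7.2
t 3.08 tcp [ 0.6006 -0.2489  0.209 ] x [-0.939 -0.343 -0.   ] y [-0.343  0.939  0.001] yang 110.08 w 0.0855 F [0.6 0.6 0.1] j [ 0.07  0.45  0.32  1.64 -0.16  1.08  2.35]
shift cm [ 4.73 -6.54  8.9 ] twist 0.1
```

View pics/w2.png

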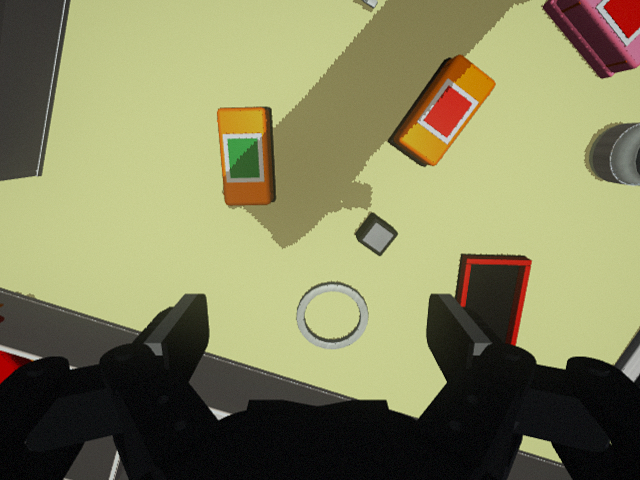

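The wrist view shows the green tag at (243,157), half in shadow, and the red tag at (448,112). The red nest at (495,300) is partly hidden.

Run:
```python
from h import *
p=r.camera_params("wrist"); im=cv2.imread("pics/w2.png")
blobs(p,im,'green',.042,s=80,v=20)
h=cv2.cvtColor(im,cv2.COLOR_BGR2HSV); print(h[145:175:6,230:258:5].tolist())
```

```text
green px (228, 138, 32, 40) rect [ 577.4 -326.7] [33.8, 25.9] 21.6
[[[62, 145, 155], [62, 146, 155], [62, 147, 153], [62, 148, 158], [63, 147, 146], [57, 132, 91]], [[61, 145, 151], [62, 147, 156], [62, 154, 151], [61, 150, 155], [57, 125, 94], [56, 128, 96]], [[62, 153, 153], [62, 152, 151], [54, 132, 91], [54, 145, 93], [56, 138, 94], [56, 133, 98]], [[62, 161, 149], [61, 149, 149], [54, 136, 94], [54, 134, 93], [56, 137, 93], [54, 141, 92]], [[55, 154, 88], [55, 136, 94], [55, 140, 93], [54, 134, 93], [55, 137, 91], [56, 137, 93]]]
```

move_arm:
  rows: [4.9, -6.5, 4, -1.5, 4.9, -6.5, 8, -1.5, 4.9, -6.5, 11, -1.5, 4.9, -6.5, 14, -1.5, 4.9, -6.5, 16, -1.5, 4.9, -6.5, 17, -1.5, 4.9, -6.5, 17.9, -1.5, 4.9, -6.5, 17.9, -1.5]

```text
clock: 4.08
tcp_pos: [0.5764, -0.3285, 0.0299]
orientation: [0.585, -3.087, -0.0]
contact_force: [-0.6, -1.3, 1.5]
grip_width: 0.0855
gripper_force: 0.0
```

move_arm:
  rows: [0, 0, 0, 0, 0, 0, 0, 0, 0, 0, 0, 0, 0, 0, 0, 0, 0, 0, 0, 0, 0, 0, 0, 0]
  fingers: 0
  newtons: 40

```text
clock: 4.82
tcp_pos: [0.5763, -0.3286, 0.0298]
orientation: [0.584, -3.087, -0.0]
contact_force: [0.4, -0.0, -0.1]
grip_width: 0.0003
gripper_force: 0.0
```

Run:
```python
from h import *
p=r.camera_params("wrist"); im=r.grab_frame("wrist"); cv2.imwrite("pics/w3.png",im)
s=r.grab_frame("side"); cv2.imwrite("pics/s3.png",cv2.resize(s[300:460,240:440],None,fx=3,fy=3))
tool()
```

```text
t 4.92 tcp [ 0.5763 -0.3285  0.0298] x [-0.931 -0.365  0.   ] y [-0.365  0.931  0.   ] yang 111.43 w -0.0 F [ 0.2 -0.4  0. ] j [ 0.24  0.67  0.27  1.73 -0.24  0.78  2.56]
```

View pics/s3.png

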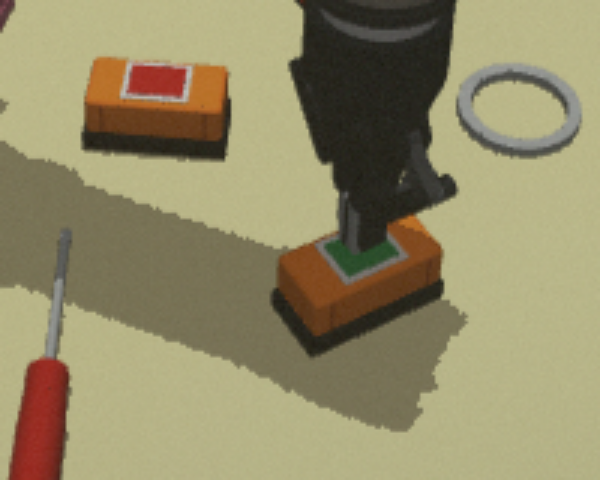

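The side view shows the fingers shut above or beside the lamp label, with the tip at about (362,383) in the full picture. The lamp has not been gripped. I'll check the tip height against the calibration.

Run:
```python
from h import *
def proj(p,X):
    T=np.linalg.inv(np.array(p["world_from_camera"])); c=T[:3,:3]@X+T[:3,3]; return (p["fx"]*c[0]/c[2]+p["cx"],p["fy"]*c[1]/c[2]+p["cy"])
p=r.camera_params("side")
for z in (.0,.016,.03,.042,.055,.07): print(z,np.round(proj(p,np.array([.5763,-.3285,z])),1))
print(np.round(proj(p,np.array([.5774,-.3267,.042])),1),'lamp')
blobs(p,cv2.imread("pics/side0.png"),'green',.042,s=80,v=20,win=(300,360,400,420))
blobs(p,cv2.imread("pics/side0.png"),'red',.042,s=120,win=(260,310,320,350))
s=r.grab_frame("side"); blobs(p,s,'green',.042,s=80,v=20,win=(300,360,400,420))
pw=r.camera_params("wrist"); w=cv2.imread("pics/w3.png"); 
blobs(pw,w,'green',.042,s=80,v=20); blobs(pw,w,'amber',.042,amin=200)
```

```text
0.0 [358.2 401.7]
0.016 [358.7 395.4]
0.03 [359.2 389.7]
0.042 [359.6 384.9]
0.055 [360.  379.5]
0.07 [360.5 373.2]
[360. 384.] lamp
green px (349, 375, 24, 17) rect [ 577.8 -324.2] [33.2, 24.9] 20.9
red px (282, 322, 20, 10) rect [ 480.5 -170.7] [33.5, 25.3] 164.9
green px (349, 380, 24, 12) rect [ 577.9 -324.4] [32.6, 25.1] 21.1
green px (292, 261, 59, 34) rect [ 569.1 -329.2] [25.9, 15.7] 110.5
amber px (271, 192, 101, 137) rect [ 563. -332.] [62.9, 42.8] 20.5
amber px (589, 196, 51, 98) rect [ 511.1 -214.6] [45.2, 21.3] 34.7
```

View pics/w3.png

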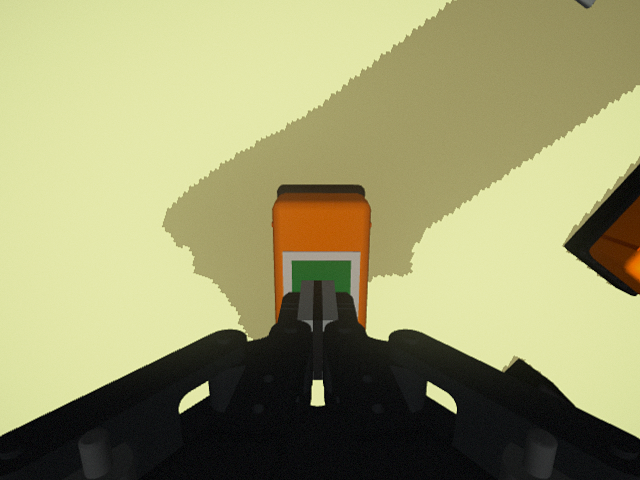

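The wrist view shows the shut fingertips at about (318,282), right above the label. So the tips stand higher than stated, and I'll measure by how much.

Run:
```python
from h import *
def proj(p,X):
    T=np.linalg.inv(np.array(p["world_from_camera"])); c=T[:3,:3]@X+T[:3,3]; return (p["fx"]*c[0]/c[2]+p["cx"],p["fy"]*c[1]/c[2]+p["cy"])
p=r.camera_params("wrist"); t,M=tool()
T=np.array(p["world_from_camera"]); print('cam in tool',(M.T@(T[:3,3]-t)).round(4),(M.T@T[:3,:3]).round(3))
for a in (-.04,-.03,-.02,-.01,0,.014): print(a,np.round(proj(p,t+M@np.array([.011,0,a])),1),'open',np.round(proj(p,t+M@np.array([.011,.0425,a])),1),np.round(proj(p,t+M@np.array([.0,0,a])),1))
```

```text
t 4.97 tcp [ 0.5763 -0.3285  0.0299] x [-0.931 -0.365  0.   ] y [-0.365  0.931  0.   ] yang 111.44 w 0.0001 F [ 1.1  0.  -0.2] j [ 0.24  0.67  0.27  1.73 -0.24  0.78  2.56]
cam in tool [ 6.790e-02  1.000e-04 -1.646e-01] [[ 0.001 -0.964 -0.267]
 [ 1.     0.001  0.001]
 [-0.001 -0.267  0.964]]
-0.04 [316.4 295.3] open [431.6 295.4] [316.4 322.2]
-0.03 [316.4 284.7] open [424.  284.8] [316.4 310. ]
-0.02 [316.5 275.3] open [417.3 275.4] [316.5 299.3]
-0.01 [316.5 267.1] open [411.4 267.2] [316.5 289.9]
0 [316.5 259.8] open [406.2 259.9] [316.5 281.4]
0.014 [316.6 250.9] open [399.7 250.9] [316.6 271.1]
```

move_arm:
  rows: [0, 0, 0, 0, 0, 0, 0, 0, 0, 0, 0, 0, 0, 0, 0, 0, 0, 0, 0, 0, 0, 0, 1, 0, 0, 0, 2, 0, 0, 0, 3, 0, 0, 0, 3.8, 0, 0, 0, 4.5, 0]
  fingers: 1

```text
clock: 6.22
tcp_pos: [0.5762, -0.3285, -0.0159]
orientation: [0.584, -3.086, -0.0]
contact_force: [0.3, 0.4, 0.3]
grip_width: 0.0853
gripper_force: 0.0
```

move_arm:
  rows: [0, 0, 0, 0, 0, 0, 0, 0, 0, 0, 0, 0, 0, 0, 0, 0, 0, 0, 0, 0, 0, 0, 0, 0]
  fingers: 0
  newtons: 40

```text
clock: 6.98
tcp_pos: [0.5768, -0.3288, -0.0145]
orientation: [-0.584, 3.086, -0.001]
contact_force: [0.1, 0.3, 5.6]
grip_width: 0.0425
gripper_force: 41.3
```

Run:
```python
from h import *
p=r.camera_params("wrist"); im=r.grab_frame("wrist"); s=r.grab_frame("side")
cv2.imwrite("pics/c4.png",np.hstack([cv2.resize(im,(400,300)),cv2.resize(s[310:430,280:440],(400,300))]))
tool()
```

```text
t 7.08 tcp [ 0.5769 -0.3288 -0.0145] x [-0.931 -0.365 -0.001] y [-0.365  0.931 -0.001] yang 111.44 w 0.0426 F [-0.6 -0.2  5.5] j [ 0.25  0.73  0.25  1.74 -0.26  0.7   2.58]
```

View pics/c4.png

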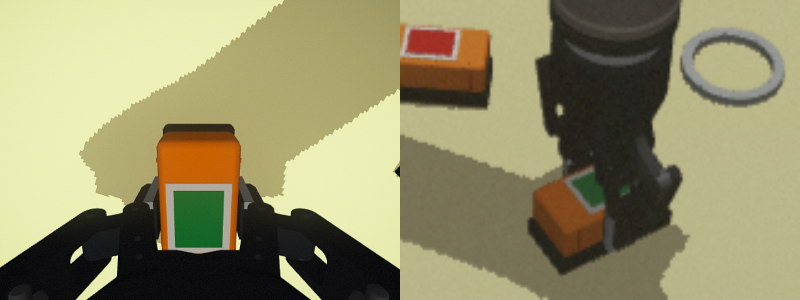

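The lamp is gripped at 42.6 mm, although the side view suggests the finger sits a little off its centre. I'll lift and measure the lamp's place in the tool frame.

move_arm:
  rows: [0, 0, -2, 0, 0, 0, -5, 0, 0, 0, -9, 0, 0, 0, -14, 0, 0, 0, -14, 0, 0, 0, -14, 0]

```text
clock: 7.82
tcp_pos: [0.5759, -0.3281, 0.125]
orientation: [0.584, -3.087, -0.001]
contact_force: [0.0, 0.1, -2.7]
grip_width: 0.0429
gripper_force: 41.0
```

```bash
cat >> h.py <<'E'
def held(c,zt):
    """label of the held lamp in tool frame; zt = label height in tool z (m, negative = behind TCP)"""
    p=r.camera_params("wrist"); im=r.grab_frame("wrist"); t,M=tool()
    m=mask(im,c,s=80 if c=='green' else 120,v=20)
    cs=[q for q in cv2.findContours(m,cv2.RETR_EXTERNAL,cv2.CHAIN_APPROX_NONE)[0] if cv2.contourArea(q)>500]
    for q in cs:
        x,y,w,h=cv2.boundingRect(q); k=t[2]-zt
        if 240<x+w/2<400:
            W=ray(p,q.reshape(-1,2),k); b=rect(p,q,k); c3=np.array([*b[0]/1000,k]); print('px',(x,y,w,h),b,'in tool',(M.T@(c3-t)).round(4))
    return im
E
python3 - <<'E'
from h import *
im=held('green',-.0565); cv2.imwrite("pics/w5.png",im)
r.grab_frame("side")
E
```

```text
t 7.88 tcp [ 0.5755 -0.3278  0.1241] x [-0.931 -0.366  0.001] y [-0.366  0.931  0.002] yang 111.45 w 0.0422 F [-0.4 -0.3 -1. ] j [ 0.21  0.56  0.31  1.68 -0.2   0.94  2.53]
px (277, 306, 82, 90) (array([ 578.4, -326.8], dtype=float32), [34.2, 26.4], 21.5) in tool [-0.003   0.     -0.0565]
```

View pics/w5.png

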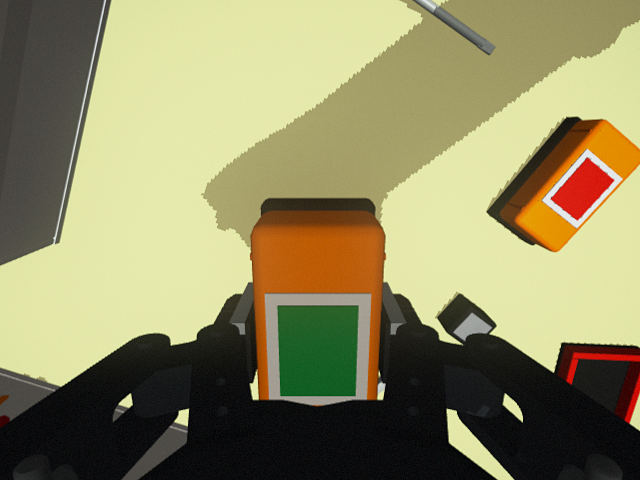

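The lamp is held level and sits 3 mm towards the tool's -x, with its label at (318,351). Next I carry it above the green nest.

move_arm:
  rows: [-24.5, 58.9, 0, 8, -24.5, 58.9, 0, 16, -24.5, 58.9, 0, 23.3, -24.5, 58.9, 0, 23.3, -24.5, 58.9, 0, 23.3, -24.5, 58.9, 0, 23.3, -24.5, 58.9, 0, 23.3, -24.5, 58.9, 0, 23.3, -24.5, 58.9, 0, 23.3, -24.5, 58.9, 0, 23.3]

```text
clock: 9.18
tcp_pos: [0.5879, 0.2979, 0.1235]
orientation: [-0.051, -3.139, 0.002]
contact_force: [0.3, 0.2, -1.1]
grip_width: 0.0424
gripper_force: 41.1
```

move_arm:
  rows: [0, 0, 0, 0, 0, 0, 0, 0, 0, 0, 0, 0]

```text
clock: 9.55
tcp_pos: [0.589, 0.2939, 0.1243]
orientation: [-0.055, -3.14, 0.003]
contact_force: [-0.1, -0.4, -0.4]
grip_width: 0.0424
gripper_force: 41.2
```

Run:
```python
from h import *
p=r.camera_params("top"); im=cv2.imread("pics/top0.png")
blobs(p,im,'green',.028,win=(180,190,240,280),s=80,v=15,amin=10)
blobs(p,im,'red',.016,win=(320,180,390,250),s=120)
im=held('green',-.0565); pw=r.camera_params("wrist")
t,M=tool(); L=t+M@np.array([-.003,0,0]); print('lamp',L)
blobs(pw,im,'green',.028,s=80,v=20,amin=60); blobs(pw,im,'yellow',.028,amin=10); cv2.imwrite("pics/w6.png",im)
shift([.5883,.3097,.03],88.1)
```

```text
green px (187, 211, 33, 50) rect [591.7 308.3] [112.4, 67.5] 177.9
red px (335, 188, 43, 54) rect [641.4 -35. ] [112.8, 66.6] 18.6
t 9.6 tcp [0.5892 0.2941 0.1246] x [-0.999  0.035  0.   ] y [ 0.035  0.999 -0.001] yang 87.98 w 0.0425 F [ 0.4  0.3 -1. ] j [-0.79  0.55  0.33  1.69 -0.21  0.94  1.15]
px (277, 306, 81, 90) (array([591. , 294.1], dtype=float32), [33.7, 26.1], 178.1) in tool [-0.0018  0.     -0.0565]
px (293, 156, 96, 77) (array([538.4, 302.6], dtype=float32), [27.8, 22.6], 88.0) in tool [ 0.0511  0.0067 -0.0565]
t 9.6 tcp [0.5892 0.2941 0.1246] x [-0.999  0.035  0.   ] y [ 0.035  0.999 -0.001] yang 87.98 w 0.0425 F [ 0.4  0.3 -1. ] j [-0.79  0.55  0.33  1.69 -0.21  0.94  1.15]
lamp [0.59216026 0.29397245 0.12459537]
green px (277, 306, 81, 90) rect [690.2 290.8] [81.7, 63.3] 178.1
green px (293, 156, 96, 77) rect [562.9 311.4] [67.3, 54.7] 88.0
yellow px (111, 182, 25, 16) rect [553.7 156.3] [16.7, 10.7] 88.1
t 9.6 tcp [0.5892 0.2941 0.1246] x [-0.999  0.035  0.   ] y [ 0.035  0.999 -0.001] yang 87.98 w 0.0425 F [ 0.4  0.3 -1. ] j [-0.79  0.55  0.33  1.69 -0.21  0.94  1.15]
shift cm [0.14 1.57 9.46] twist -0.1
```

move_arm:
  rows: [0, 1.6, 0, 0, 0, 1.6, 3, 0, 0, 1.6, 6, 0, 0, 1.6, 9, 0, 0, 1.6, 10, 0, 0, 1.6, 10, 0]

```text
clock: 10.35
tcp_pos: [0.5893, 0.3126, 0.0248]
orientation: [-0.051, -3.141, 0.0]
contact_force: [-0.1, -0.1, -0.6]
grip_width: 0.0424
gripper_force: 41.2
```

Run:
```python
from h import *
im=held('green',-.0565); pw=r.camera_params("wrist")
blobs(pw,im,'green',.028,s=80,v=20,amin=60); cv2.imwrite("pics/w7.png",im)
```

```text
t 10.4 tcp [0.59   0.3128 0.0256] x [-0.999  0.032 -0.001] y [0.032 0.999 0.001] yang 88.14 w 0.0428 F [ 0.8  0.2 -1.3] j [-0.78  0.68  0.29  1.72 -0.26  0.77  1.17]
px (277, 306, 81, 90) (array([590.8, 312.7], dtype=float32), [33.5, 26.0], 178.2) in tool [-0.0009 -0.0001 -0.0565]
px (235, 168, 154, 126) (array([550. , 312.4], dtype=float32), [44.7, 39.0], 88.3) in tool [ 0.0399 -0.0017 -0.0565]
green px (277, 306, 81, 90) rect [627.1 311.8] [50.8, 39.3] 178.2
green px (235, 168, 154, 126) rect [565.2 311.4] [67.6, 59.1] 88.3
green px (249, 371, 9, 20) rect [642.7 278.3] [11.5, 4.1] 175.7
```

View pics/w7.png

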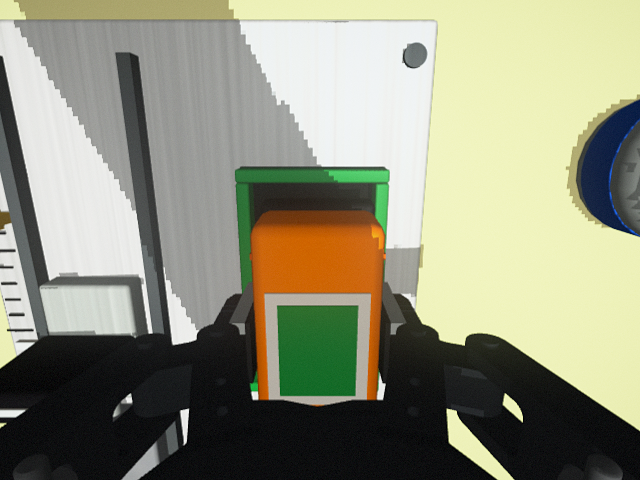

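The view shows the green nest's front wall spanning columns 236 to 389, with the lamp centred at column 318. A 2 mm shift centres it, and then I lower it.

move_arm:
  rows: [-0.1, -0.2, 0, 0, -0.1, -0.2, 0.5, 0, -0.1, -0.2, 1, 0, -0.1, -0.2, 1.5, 0, -0.1, -0.2, 1.9, 0, -0.1, -0.2, 2.2, 0, -0.1, -0.2, 2.4, 0, -0.1, -0.2, 2.4, 0]

```text
clock: 11.4
tcp_pos: [0.5911, 0.3102, 0.0023]
orientation: [0.052, 3.14, 0.001]
contact_force: [-2.1, -1.2, 9.4]
grip_width: 0.0425
gripper_force: 62.0
```

Run:
```python
from h import *
tool()
```

```text
t 11.4 tcp [0.5911 0.3102 0.0023] x [-0.999  0.033 -0.001] y [0.033 0.999 0.001] yang 88.11 w 0.0425 F [-2.1 -1.2  9.4] j [-0.77  0.72  0.27  1.73 -0.27  0.74  1.18]
```

move_arm:
  rows: [0, 0, 0, 0, 0, 0, 0, 0, 0, 0, 0, 0, 0, 0, 0, 0, 0, 0, -2, 0, 0, 0, -6, 0, 0, 0, -12, 0, 0, 0, -18, 0, 0, 0, -18, 0]
  fingers: 1

```text
clock: 12.52
tcp_pos: [0.594, 0.3119, 0.1884]
orientation: [0.052, 3.131, 0.011]
contact_force: [0.5, -0.7, -0.4]
grip_width: 0.0856
gripper_force: 0.0
```

Run:
```python
from h import *
im=r.grab_frame("top"); p=r.camera_params("top")
blobs(p,im,'green',.058,s=80,v=20,win=(170,180,240,290)); blobs(p,im,'red',.042,s=120,win=(400,260,440,310))
im=r.grab_frame("wrist"); p=r.camera_params("wrist"); blobs(p,im,'green',.058,s=80,v=20); blobs(p,im,'yellow',.028,amin=10)
cv2.imwrite("pics/w8.png",im)
shift([.480,-.173,.209],75.8)
```

```text
green px (194, 211, 26, 50) rect [585.7 292.6] [109.9, 48.3] 176.0
green px (194, 225, 12, 14) rect [593.5 310. ] [30.0, 22.2] 176.9
red px (415, 276, 13, 15) rect [ 481.2 -174.4] [30.0, 22.3] 166.0
green px (276, 148, 79, 124) rect [582.3 309.7] [100.5, 60.5] 178.2
yellow px (300, 287, 31, 20) rect [669.7 306.8] [28.4, 19.5] 88.2
yellow px (321, 172, 18, 27) rect [564.8 322.8] [22.8, 14.6] 179.1
yellow px (127, 169, 19, 14) rect [551.4 156.1] [16.1, 11.1] 88.2
yellow px (553, 466, 16, 14) rect [888.3 569.2] [23.5, 12.0] 31.5
yellow px (321, 249, 16, 11) rect [628.5 320.8] [15.0, 8.4] 100.9
t 12.62 tcp [0.5905 0.3107 0.1825] x [-0.999  0.032 -0.002] y [0.032 0.999 0.002] yang 88.15 w 0.0856 F [-1.1  0.3  0.8] j [-0.82  0.5   0.35  1.62 -0.19  1.05  1.12]
shift cm [  9.48 -48.7   -2.76] twist 12.3
```

move_arm:
  rows: [9.5, -48.7, 0, 6, 9.5, -48.7, 0, 12.3, 9.5, -48.7, 0, 12.3, 9.5, -48.7, 0, 12.3, 9.5, -48.7, 0, 12.3, 9.5, -48.7, 0, 12.3, 9.5, -48.7, 0, 12.3, 9.5, -48.7, 0, 12.3, 9.5, -48.7, 0, 12.3, 9.5, -48.7, 0, 12.3]

```text
clock: 13.88
tcp_pos: [0.4789, -0.1727, 0.1799]
orientation: [-0.387, -3.115, -0.001]
contact_force: [0.2, 1.0, 0.2]
grip_width: 0.0855
gripper_force: 0.0
```

move_arm:
  rows: [0, 0, 0, 0, 0, 0, 0, 0]

```text
clock: 14.12
tcp_pos: [0.4799, -0.172, 0.1806]
orientation: [-0.383, -3.118, -0.0]
contact_force: [-0.5, 1.1, 0.2]
grip_width: 0.0855
gripper_force: 0.0
```

Run:
```python
from h import *
im=r.grab_frame("wrist"); p=r.camera_params("wrist"); blobs(p,im,'red',.042,s=120,amin=100)
shift([.480,-.1738,-.0155],75.8)
```

```text
red px (0, 165, 93, 33) rect [ 393.8 -383.6] [77.9, 22.4] 80.4
red px (385, 11, 52, 45) rect [359.4 -70.8] [34.2, 26.0] 68.0
red px (300, 201, 32, 39) rect [ 480.8 -173.8] [33.0, 26.1] 166.0
red px (452, 273, 90, 89) rect [619.7 -35.2] [104.5, 41.7] 18.7
red px (343, 35, 111, 46) rect [375.8 -81.8] [84.0, 21.5] 65.7
t 14.18 tcp [ 0.4798 -0.1722  0.1807] x [-0.97   0.243  0.   ] y [0.243 0.97  0.   ] yang 75.96 w 0.0855 F [ 0.2 -0.5 -0.2] j [-0.26  0.26  0.58  2.01 -0.18  0.92  1.73]
shift cm [-0.06 -0.15 19.62] twist 0.2
```

move_arm:
  rows: [-0.1, -0.2, 4, 0, -0.1, -0.2, 9, 0, -0.1, -0.2, 13, 0, -0.1, -0.2, 16, 0, -0.1, -0.2, 18, 0, -0.1, -0.2, 19, 0, -0.1, -0.2, 19.6, 0, -0.1, -0.2, 19.6, 0]

```text
clock: 15.18
tcp_pos: [0.4803, -0.1755, -0.0149]
orientation: [0.387, 3.117, 0.0]
contact_force: [-0.7, 0.3, -0.4]
grip_width: 0.0853
gripper_force: 0.0
```

move_arm:
  rows: [0, 0, 0, 0, 0, 0, 0, 0, 0, 0, 0, 0, 0, 0, 0, 0, 0, 0, 0, 0, 0, 0, 0, 0]
  fingers: 0
  newtons: 40

```text
clock: 15.92
tcp_pos: [0.4805, -0.1754, -0.0144]
orientation: [0.387, 3.117, 0.001]
contact_force: [-0.9, 1.4, 5.8]
grip_width: 0.0424
gripper_force: 40.2
```

Run:
```python
from h import *
tool()
```

```text
t 15.93 tcp [ 0.4805 -0.1754 -0.0144] x [-0.97   0.245 -0.001] y [0.245 0.97  0.001] yang 75.84 w 0.0424 F [-0.9  1.4  5.8] j [-0.08  0.58  0.39  2.12 -0.44  0.52  1.96]
```

move_arm:
  rows: [0, 0, -3, 0, 0, 0, -8, 0, 0, 0, -14, 0, -5, 7, -14, -8, -9, 12, -14, -17, -12.2, 17.5, -14, -25, -12.2, 17.5, -14, -32.8, -12.2, 17.5, -14, -32.8, -12.2, 17.5, -14, -32.8]

```text
clock: 17.05
tcp_pos: [0.64, -0.0371, 0.1246]
orientation: [0.504, -3.099, 0.001]
contact_force: [-0.8, -1.0, -1.4]
grip_width: 0.0426
gripper_force: 42.1
```

Run:
```python
from h import *
im=held('red',-.0565); p=r.camera_params("wrist"); blobs(p,im,'red',.016,s=120,amin=100); cv2.imwrite("pics/w9.png",im)
shift([.639,-.036,.0],108.6)
```

```text
t 17.1 tcp [ 0.6399 -0.0375  0.1248] x [-0.949 -0.316  0.001] y [-0.316  0.949 -0.   ] yang 108.44 w 0.0424 F [ 0.2  0.5 -1.4] j [-0.31  0.53  0.38  1.74 -0.23  0.92  2.05]
px (277, 299, 82, 91) (array([639.6, -36.9], dtype=float32), [33.8, 26.1], 18.6) in tool [ 0.0002  0.0007 -0.0565]
px (274, 155, 91, 38) (array([585.7, -54.5], dtype=float32), [26.5, 10.7], 108.5) in tool [ 0.0569  0.001  -0.0564]
red px (277, 299, 82, 91) rect [737.2  -4.4] [85.6, 66.2] 18.6
red px (274, 155, 91, 38) rect [600.8 -48.9] [67.0, 27.1] 108.5
t 17.1 tcp [ 0.6399 -0.0375  0.1248] x [-0.949 -0.316  0.001] y [-0.316  0.949 -0.   ] yang 108.44 w 0.0424 F [ 0.2  0.5 -1.4] j [-0.31  0.53  0.38  1.74 -0.23  0.92  2.05]
shift cm [ 0.02  0.18 12.48] twist -0.2
```

move_arm:
  rows: [-0.25, 0.1, 3, 0, -0.25, 0.1, 7, 0, -0.25, 0.1, 10, 0, -0.25, 0.1, 11.2, 0, -0.25, 0.1, 11.5, 0, -0.25, 0.1, 11.5, 0]

```text
clock: 17.85
tcp_pos: [0.6439, -0.0344, 0.011]
orientation: [-0.507, 3.099, -0.001]
contact_force: [0.0, -0.6, -0.7]
grip_width: 0.0426
gripper_force: 42.0
```

Run:
```python
from h import *
im=held('red',-.0565); p=r.camera_params("wrist"); blobs(p,im,'red',.016,s=120,amin=100); cv2.imwrite("pics/w10.png",im)
```

```text
t 17.9 tcp [ 0.6441 -0.0343  0.0112] x [-0.948 -0.319 -0.002] y [-0.319  0.948 -0.001] yang 108.61 w 0.0426 F [ 0.5  0.2 -1.8] j [-0.27  0.68  0.31  1.78 -0.3   0.72  2.1 ]
px (277, 299, 82, 91) (array([643.3, -34.2], dtype=float32), [33.8, 26.1], 18.7) in tool [ 0.0006  0.0003 -0.0565]
px (380, 171, 15, 113) (array([598.8, -27.4], dtype=float32), [35.0, 3.9], 19.1) in tool [ 0.0406  0.0209 -0.0566]
px (240, 171, 15, 115) (array([612.4, -66.5], dtype=float32), [35.7, 3.9], 18.6) in tool [ 0.0402 -0.0205 -0.0566]
px (239, 156, 157, 15) (array([586.7, -53.4], dtype=float32), [45.1, 4.0], 108.7) in tool [ 0.0604  0.0001 -0.0566]
red px (277, 299, 82, 91) rect [674.3 -23.5] [50.2, 38.7] 18.7
red px (239, 156, 157, 15) rect [590.5 -52.1] [66.9, 5.9] 108.7
red px (240, 171, 15, 115) rect [628.6 -71.5] [52.9, 5.7] 18.6
red px (380, 171, 15, 113) rect [608.4 -13.5] [51.9, 5.7] 19.1
```

move_arm:
  rows: [0.15, 0, 0, 0, 0.15, 0, 0.5, 0, 0.15, 0, 1, 0, 0.15, 0, 1.5, 0, 0.15, 0, 1.8, 0, 0.15, 0, 2, 0, 0.15, 0, 2.2, 0, 0.15, 0, 2.2, 0]

```text
clock: 18.9
tcp_pos: [0.6419, -0.0344, -0.0091]
orientation: [-0.508, 3.1, 0.003]
contact_force: [-8.7, 0.6, 26.1]
grip_width: 0.0426
gripper_force: 55.4
```

Run:
```python
from h import *
tool()
```

```text
t 18.9 tcp [ 0.6419 -0.0344 -0.0091] x [-0.948 -0.319 -0.   ] y [-0.319  0.948  0.002] yang 108.63 w 0.0426 F [-8.7  0.6 26.1] j [-0.26  0.71  0.3   1.79 -0.31  0.69  2.11]
```

move_arm:
  rows: [0, 0, -0.2, 0, 0, 0, -0.1, 0, 0, 0, -0.1, 0, 0, 0, -0.1, 0, 0, 0, -0.1, 0, 0, 0, -2, 0, 0, 0, -6, 0, 0, 0, -12, 0, 0, 0, -18, 0, 0, 0, -18, 0]
  fingers: 1

```text
clock: 20.15
tcp_pos: [0.6456, -0.0352, 0.1751]
orientation: [-0.506, 3.089, -0.002]
contact_force: [0.4, -0.3, -0.3]
grip_width: 0.0855
gripper_force: 0.0
```

Run:
```python
from h import *
im=r.grab_frame("top"); p=r.camera_params("top")
cv2.imwrite("pics/top9.png",im)
blobs(p,im,'red',.046,s=120,win=(330,190,380,250)); blobs(p,im,'green',.058,s=80,v=20,win=(170,180,240,290))
shift([.62,.18,.209],88.1)
```

```text
green px (187, 211, 33, 50) rect [585.6 302.3] [109.8, 65.9] 178.0
t 20.2 tcp [ 0.6436 -0.0347  0.1719] x [-0.948 -0.319 -0.006] y [-0.319  0.948 -0.001] yang 108.62 w 0.0853 F [-0.5 -0.8 -1. ] j [-0.33  0.48  0.4   1.7  -0.21  1.    2.04]
shift cm [-4.64 21.1  -3.71] twist 20.5
```

View pics/top9.png

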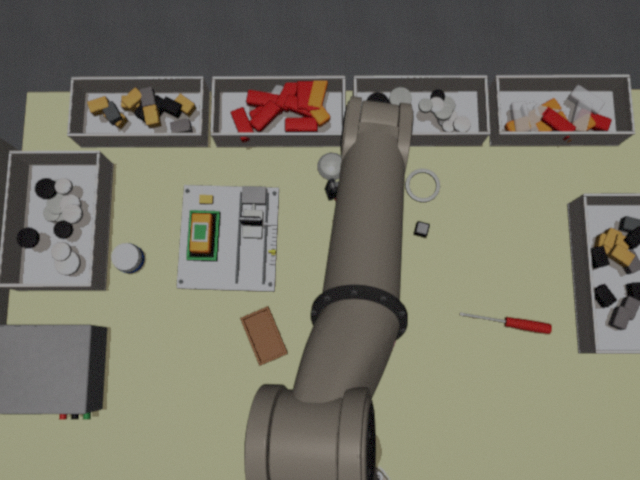

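The top view shows the green lamp sitting in its nest at (201,232). The arm hides the red nest, so I'll check that one with the wrist camera.

Run:
```python
from h import *
im=r.grab_frame("wrist"); p=r.camera_params("wrist"); cv2.imwrite("pics/w11.png",im)
blobs(p,im,'red',.046,s=120,amin=100,v=30);blobs(p,im,'red',.016,s=120,amin=100,v=30)
print(ray(r.camera_params("top"),[[252,209],[252,215],[262,211],[243,211]],.073).round(3))
```

```text
red px (279, 145, 79, 125) rect [632.1 -36.7] [100.6, 60.1] 18.7
red px (510, 455, 15, 20) rect [813.8 231.5] [26.0, 12.4] 50.8
red px (279, 145, 79, 125) rect [637.8 -34.7] [111.1, 66.4] 18.7
red px (510, 455, 15, 20) rect [838.5 261.5] [28.7, 13.7] 50.8
[[0.64  0.194 0.073]
 [0.627 0.194 0.073]
 [0.636 0.172 0.073]
 [0.636 0.214 0.073]]
```

move_arm:
  rows: [1, 25.1, -3, 10, 1, 25.1, -3, 20, 1, 25.1, -3, 30, 1, 25.1, -3, 40, 1, 25.1, -3, 50, 1, 25.1, -3, 60, 1, 25.1, -3, 70, 1, 25.1, -3, 80, 1, 25.1, -3, 90, 1, 25.1, -3, 100]

```text
clock: 21.5
tcp_pos: [0.5509, 0.1998, 0.1965]
orientation: [-2.054, -2.376, 0.005]
contact_force: [0.2, 0.4, 0.2]
grip_width: 0.0855
gripper_force: 0.0
```

move_arm:
  rows: [0, 0, 0, 10.6, 0, 0, 0, 10.6, 0, 0, 0, 10.6]

```text
clock: 21.88
tcp_pos: [0.5515, 0.2001, 0.1972]
orientation: [-2.255, -2.187, 0.002]
contact_force: [-0.0, -0.2, -0.4]
grip_width: 0.0856
gripper_force: 0.0
```

Run:
```python
from h import *
p=r.camera_params("wrist"); im=r.grab_frame("wrist"); cv2.imwrite("pics/w12.png",im)
tool(); print(np.array(p["world_from_camera"])[:3,3].round(3))
blobs(p,im,'yellow',.028,amin=10); blobs(p,im,'green',.028,s=80,v=20); blobs(p,im,'red',.046,s=120)
# black handle top / white line: dump coarse grey image around its predicted place
T=np.linalg.inv(np.array(p["world_from_camera"]))
for x in (.585,.6,.615,.63):
    for y in (.178,.201,.224):
        c=T[:3,:3]@[x,y,.073]+T[:3,3]; print((x,y),np.round((p["fx"]*c[0]/c[2]+p["cx"],p["fy"]*c[1]/c[2]+p["cy"])),end=' ')
    print()
```

```text
t 21.93 tcp [0.5517 0.2001 0.1974] x [ 0.031  1.    -0.   ] y [ 1.    -0.031 -0.001] yang -1.8 w 0.0853 F [ 0.6  0.1 -0.1] j [-1.07  0.44  0.82  1.82 -0.37  1.04 -0.13]
[0.553 0.267 0.362]
yellow px (315, 50, 77, 52) rect [583.9 315.1] [63.0, 39.7] 178.3
yellow px (393, 50, 28, 52) rect [629.3 313.7] [39.7, 21.1] 88.3
yellow px (445, 65, 29, 37) rect [673.5 306.7] [28.3, 21.8] 88.3
yellow px (317, 245, 13, 20) rect [555.3 157.6] [19.1, 11.5] 88.3
green px (295, 38, 138, 87) rect [592.2 309.9] [113.5, 67.5] 178.3
red px (347, 367, 100, 34) rect [624.2  23.3] [101.1, 21.2] 12.3
red px (619, 281, 21, 82) rect [845.3  85.5] [85.9, 19.2] 101.5
red px (609, 176, 29, 27) rect [817.  217.1] [28.0, 19.2] 123.8
(0.585, 0.178) [359. 247.] (0.585, 0.201) [359. 220.] (0.585, 0.224) [359. 191.] 
(0.6, 0.178) [378. 247.] (0.6, 0.201) [378. 219.] (0.6, 0.224) [378. 191.] 
(0.615, 0.178) [396. 246.] (0.615, 0.201) [397. 219.] (0.615, 0.224) [397. 190.] 
(0.63, 0.178) [414. 246.] (0.63, 0.201) [415. 218.] (0.63, 0.224) [416. 190.]
```

Run:
```python
from h import *
im=cv2.imread("pics/w12.png"); h=cv2.cvtColor(im,cv2.COLOR_BGR2HSV)
print('mark HSV rows'); 
for y in range(240,270,2): print(y,' '.join('%3d/%3d/%3d'%tuple(h[y,x]) for x in range(313,336,2)))
g=cv2.cvtColor(im,cv2.COLOR_BGR2GRAY)
print('handle grey')
for y in (195,205,212,219,226,233,240): print(y,g[y,370:460:3].tolist())
w=cv2.imread("pics/w11.png"); m=mask(w,'red',s=120,v=30)
for q in cv2.findContours(m,cv2.RETR_LIST,cv2.CHAIN_APPROX_NONE)[0]:
    if cv2.contourArea(q)>300: print(cv2.boundingRect(q))
```

```text
mark HSV rows
240  40/ 24/ 63  53/ 16/ 62  30/ 18/ 58  24/ 21/ 61  53/ 17/ 61  36/ 22/ 59  70/ 12/ 62  36/ 22/ 59  69/ 28/ 64  30/  9/ 58  70/ 13/ 61  54/ 21/ 62
242  30/ 10/123  50/ 12/125  18/ 11/121  24/ 10/124  30/  8/122  50/  6/123  42/ 10/126  30/  8/122  30/  8/121  36/ 10/123  48/ 10/122  40/  6/121
244  48/ 10/130  30/ 14/130  18/ 10/129  23/  8/132  18/ 70/102  20/ 58/105  21/ 47/108  38/  8/130  30/ 16/129  40/ 12/131  26/ 14/132  34/ 16/131
246  36/ 10/128  30/ 12/127  26/ 14/125  47/ 14/130  23/184/ 86  22/152/ 89  19/ 98/ 99  60/  6/130  45/ 16/129  41/ 16/129  38/  8/126  54/ 10/125
248  41/ 16/128  38/  8/124  23/  8/125  60/  4/125  21/181/ 97  23/167/ 93  23/139/ 99  50/ 12/128  30/  6/126  34/ 14/126  21/ 14/126  43/ 14/127
250  20/ 21/ 72  48/ 10/126  23/105/102  22/ 93/ 93  22/215/170  23/207/166  22/205/157  24/ 97/ 95  26/ 65/110  36/ 18/ 70  40/  6/125  45/ 12/125
252  40/ 42/ 54  50/ 12/132  23/188/152  22/208/153  22/206/167  22/208/164  23/204/164  22/204/155  23/ 98/141  30/ 20/ 50  40/ 12/133  34/ 14/129
254  23/ 38/ 54  50/  6/129  23/188/159  22/210/16
[... 1503 characters left out ...]
 193, 191, 192, 187, 128, 162, 128, 130, 97, 58, 120, 151, 153, 152, 152, 146]
219 [120, 121, 120, 202, 113, 45, 44, 46, 51, 58, 193, 201, 51, 106, 198, 195, 193, 192, 213, 209, 213, 126, 59, 60, 103, 153, 152, 153, 151, 149]
226 [115, 116, 118, 115, 114, 47, 45, 43, 42, 51, 154, 91, 48, 188, 191, 192, 192, 187, 211, 208, 209, 117, 59, 64, 144, 151, 148, 146, 149, 149]
233 [93, 104, 106, 101, 102, 40, 42, 40, 45, 46, 150, 43, 48, 173, 169, 165, 148, 151, 153, 166, 164, 94, 61, 77, 151, 150, 146, 148, 151, 152]
240 [60, 57, 61, 65, 63, 63, 63, 47, 46, 46, 149, 44, 45, 89, 87, 87, 89, 89, 87, 90, 87, 86, 91, 86, 88, 90, 86, 87, 87, 90]
(303, 198, 32, 41)
(285, 151, 68, 117)
(279, 145, 79, 125)
```

Run:
```python
from h import *
p=r.camera_params("wrist")
m=ray(p,[[323.3,255]],.028)[0]; l=ray(p,[[401.5,219],[403.5,195],[400.3,240]],.073)
print('mark',m.round(4)); print('line',l.round(4))
a=np.radians(-1.8); u=np.array([np.cos(a),np.sin(a)]); print('pull',[(round(float((q[:2]-m[:2])@u),4)) for q in l])
# red label from the pose at that shot
M=np.array([[-.948,-.319,0],[-.319,.948,0],[0,0,-1]]); Rc=np.array([[.001,-.964,-.267],[1,.001,.001],[-.001,-.267,.964]])
T=np.eye(4); T[:3,:3]=M@Rc; T[:3,3]=np.array([.642,-.0345,.1719])+M@[.0679,.0001,-.1646]
print('red lamp',ray({**p,"world_from_camera":T},[[319,218.5]],.046).round(4))
s=r.grab_frame("top"); pt=r.camera_params("top"); 
mm=mask(s,'red',s=120)
for q in cv2.findContours(mm,cv2.RETR_LIST,cv2.CHAIN_APPROX_NONE)[0]:
    x,y,w,h=cv2.boundingRect(q)
    if cv2.contourArea(q)>40 and 325<x<385 and 180<y<250: print((x,y,w,h),rect(pt,q,.046),rect(pt,q,.016))
shift([l[0][0],l[0][1],.1],-1.8)
```

```text
mark [0.5557 0.1572 0.028 ]
line [[0.6193 0.2007 0.073 ]
 [0.6202 0.2202 0.073 ]
 [0.6188 0.1831 0.073 ]]
pull [0.0621, 0.0625, 0.0622]
red lamp [[ 0.6387 -0.0337  0.046 ]]
(350, 204, 14, 15) (array([642.1, -35. ], dtype=float32), [30.1, 22.6], 18.8) (array([649.4, -36.8], dtype=float32), [30.8, 23.1], 18.8)
(338, 190, 37, 49) (array([636.3, -33.6], dtype=float32), [101.1, 55.7], 18.6) (array([643.5, -35.4], dtype=float32), [103.4, 57.0], 18.6)
(335, 188, 43, 54) (array([634.2, -33. ], dtype=float32), [110.3, 65.4], 18.7) (array([641.4, -34.8], dtype=float32), [112.9, 66.9], 18.7)
t 21.98 tcp [0.5519 0.2    0.1976] x [ 0.032  0.999 -0.   ] y [ 0.999 -0.032 -0.001] yang -1.84 w 0.0852 F [0.4 0.2 0.1] j [-1.07  0.44  0.82  1.82 -0.37  1.04 -0.13]
shift cm [0.28 6.74 9.76] twist -0.0
```

move_arm:
  rows: [0.3, 6.7, 3, 0, 0.3, 6.7, 6, 0, 0.3, 6.7, 10, 0, 0.3, 6.7, 13, 0, 0.3, 6.7, 15.5, 0, 0.3, 6.7, 17, 0, 0.3, 6.7, 18, 0, 0.3, 6.7, 18.3, 0, 0.3, 6.7, 18.3, 0]

```text
clock: 23.1
tcp_pos: [0.6196, 0.201, 0.0154]
orientation: [2.259, 2.183, 0.001]
contact_force: [-0.3, -0.6, 0.1]
grip_width: 0.0856
gripper_force: 0.0
```

Run:
```python
from h import *
tool()
```

```text
t 23.1 tcp [0.6196 0.201  0.0154] x [0.034 0.999 0.   ] y [ 0.999 -0.034  0.001] yang -1.95 w 0.0856 F [-0.3 -0.6  0.1] j [-0.84  0.76  0.63  1.78 -0.6   0.8   0.06]
```

move_arm:
  rows: [0, 0, 0, 0, 0, 0, 0, 0, 0, 0, 0, 0, 0, 0, 0, 0, 0, 0, 0, 0, 0, 0, 0, 0, 0, 0, 0, 0]
  fingers: 0
  newtons: 60

```text
clock: 23.98
tcp_pos: [0.6193, 0.2009, 0.0151]
orientation: [2.259, 2.183, 0.0]
contact_force: [0.3, -0.0, 3.2]
grip_width: 0.0134
gripper_force: 59.1
```

Run:
```python
from h import *
tool()
p=r.camera_params("wrist"); im=r.grab_frame("wrist"); cv2.imwrite("pics/w14.png",im); blobs(p,im,'yellow',.028,amin=10)
```

```text
t 23.98 tcp [0.6193 0.2009 0.0151] x [0.034 0.999 0.   ] y [ 0.999 -0.034  0.   ] yang -1.96 w 0.0134 F [ 0.3 -0.   3.2] j [-0.84  0.76  0.63  1.78 -0.6   0.8   0.06]
yellow px (223, 0, 131, 63) rect [611.2 306. ] [49.2, 20.7] 178.1
yellow px (424, 0, 64, 72) rect [673.6 302.4] [23.9, 21.4] 88.2
yellow px (82, 0, 135, 60) rect [560.3 308.2] [48.0, 19.6] 176.9
yellow px (183, 382, 4, 15) rect [553.2 152.2] [7.9, 1.0] 89.7
```

move_arm:
  rows: [0, -0.5, 0, 0, 0, -1.2, 0, 0, 0, -2, 0, 0, 0, -2.8, 0, 0, 0, -3.6, 0, 0, 0, -4.4, 0, 0, 0, -5.2, 0, 0, 0, -5.8, 0, 0, 0, -6.2, 0, 0, 0, -6.2, 0, 0]

```text
clock: 25.28
tcp_pos: [0.5575, 0.203, 0.0151]
orientation: [2.258, 2.182, 0.002]
contact_force: [6.2, -0.8, -2.0]
grip_width: 0.0135
gripper_force: 58.9
```

move_arm:
  rows: [0, 0, 0, 0, 0, 0, 0, 0, 0, 0, 0, 0, 0, 0, 0, 0]

```text
clock: 25.78
tcp_pos: [0.5577, 0.203, 0.0151]
orientation: [2.258, 2.182, 0.002]
contact_force: [5.4, -0.4, -1.8]
grip_width: 0.0138
gripper_force: 58.8
```

Run:
```python
from h import *
tool()
p=r.camera_params("side"); im=r.grab_frame("side"); cv2.imwrite("pics/s15.png",im)
g=cv2.cvtColor(im,cv2.COLOR_BGR2GRAY); m=mask(im,'yellow',s=140)[225:250,290:370]
n,_,st,c=cv2.connectedComponentsWithStats(m); print(st.tolist(),(c+[290,225]).round(1).tolist())
x=int(c[1][0]+290) if n>1 else 309
for y in range(218,250,2): print(y,g[y,x-14:x+30:2].tolist())
pt=r.camera_params("top"); t=r.grab_frame("top"); blobs(pt,t,'yellow',.028,amin=2,win=(255,230,285,270)); cv2.imwrite("pics/t15.png",t)
```

```text
t 25.77 tcp [0.5577 0.203  0.0151] x [0.034 0.999 0.   ] y [ 0.999 -0.034  0.002] yang -1.97 w 0.0138 F [ 5.4 -0.4 -1.8] j [-0.92  0.69  0.64  1.93 -0.6   0.72  0.04]
[[0, 0, 80, 25, 1974], [16, 7, 5, 9, 26]] [[329.8, 237.0], [307.6, 237.0]]
218 [142, 143, 143, 38, 65, 36, 30, 35, 31, 68, 44, 122, 120, 101, 102, 89, 81, 86, 67, 65, 67, 64]
220 [81, 99, 84, 82, 68, 29, 29, 32, 29, 67, 84, 87, 88, 41, 41, 38, 43, 42, 41, 41, 42, 41]
222 [84, 84, 82, 82, 85, 53, 30, 30, 32, 86, 84, 88, 87, 67, 82, 81, 117, 120, 141, 141, 143, 147]
224 [83, 83, 87, 87, 87, 73, 30, 34, 33, 86, 86, 85, 87, 80, 90, 88, 90, 95, 95, 92, 139, 123]
226 [65, 85, 86, 87, 86, 87, 33, 35, 34, 85, 83, 86, 85, 86, 68, 68, 65, 67, 66, 77, 82, 99]
228 [65, 79, 86, 87, 84, 86, 46, 56, 57, 84, 85, 88, 86, 85, 91, 94, 92, 92, 92, 95, 104, 103]
230 [71, 67, 66, 67, 69, 67, 68, 107, 68, 68, 67, 66, 64, 68, 93, 91, 91, 92, 93, 91, 139, 139]
232 [83, 66, 67, 67, 65, 59, 57, 93, 55, 56, 51, 54, 49, 47, 48, 52, 67, 63, 60, 57, 53, 57]
234 [46, 48, 44, 45, 42, 43, 42, 95, 45, 42, 41, 46, 37, 40, 40, 43, 43, 47, 42, 48, 42, 58]
236 [41, 48, 48, 49, 52, 51, 60, 71, 63, 71, 68, 78, 81, 94, 93, 95, 146, 146, 147, 147, 137, 147]
238 [93, 94, 94, 93, 93, 90, 89, 73, 81, 90, 94, 61, 92, 87, 91, 93, 145, 143, 143, 145, 122, 144]
240 [98, 94, 94, 94, 94, 79, 83, 78, 77, 67, 93, 62, 94, 80, 95, 77, 90, 135, 120, 136, 134, 127]
242 [95, 92, 97, 95, 95, 89, 85, 79, 76, 72, 71, 75, 73, 75, 73, 73, 75, 72, 73, 74, 72, 73]
244 [72, 73, 70, 72, 71, 68, 68, 72, 70, 74, 72, 72, 73, 75, 76, 76, 84, 96, 99, 103, 97, 105]
246 [87, 82, 85, 90, 92, 100, 102, 102, 103, 103, 100, 103, 102, 102, 103, 102, 102, 151, 161, 161, 160, 162]
248 [105, 104, 103, 102, 100, 104, 102, 104, 106, 102, 103, 104, 107, 103, 105, 103, 115, 163, 164, 160, 160, 163]
yellow px (269, 250, 7, 4) rect [553.9 153. ] [13.4, 6.8] 89.9
```

```bash
python3 -c "
from bench import r
print(r.hand_in())"
```

```text
the job is handed in; nothing more can be done
None
```

I handed the job in at about 26 s, before any verdict came back. Both lamps measured within about 2 mm of their nest centres, released. The slide is held with about 59 N of grip, lined up with the yellow mark to about 1 mm by the tool position and about 2 mm by the side camera.

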